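Post a sample case under the spring flap of an evidence deposit box

ROBOT

A 6-joint arm with a two-finger parallel gripper is mounted at the origin on the work surface. World frame = base frame: x ahead of the robot, y to its left, z up, the work surface at z = 0. Lengths are in m, angles in rad, forces in N, time in s.
With the tool pointing down it reaches from about 0.25 to 0.775 m from the base axis. Payload 8.9 kg.
Tool frame: the origin (TCP) lies at the very end of the fingers, on their centre line; the grasp point (between the pads) lies behind it (r.pinch_z is the z of the grasp point in the tool frame, in m); z points along the fingers, x is the direction in which the jaws open and shut, and the axes are right-handed (so a half turn about z gives the same grasp; the last joint's range is limited). The gripper opens to 85 mm and grips with 20 to 120 N. Pads are 22 mm wide; open, the fingers measure 114 mm over their backs; the gripper's body (76 mm by 85 mm) begins 54 mm behind the grasp point. The pads swing forward as they close: fully open they stand 13 mm farther back than shut.
Start: joints at [0.97, 0.291, -0.153, 1.127, 0, 1.431], TCP at [0.234, 0.47, 0.231] pointing down, gripper open.
Joint ranges: [-2.52, 2.52], [-0.91, 1.74], [-1.3, 1.37], [-1.96, 2.02], [-1.52, 1.47], [-3.14, 3.14]. Speed limits (rad/s): [2.22, 2.22, 2.79, 3.14, 3.14, 3.14].

INTERFACE

Orientations are given as [roll, pitch, yaw] about the fixed x, y, z axes, in that order (R = Rz(yaw) Ry(pitch) Rx(roll)).
In Python, from station import telemetry, vision, close_job, r gives the robot as it stands.
- The arm moves only by the shell command python3 -m crank 'ROWS' [OPENING] [FORCE]. ROWS is text: rows parted by semicolons, each of 6 numbers parted by spaces: the shift along the tool's x, y, z in mm, then the turn, a rotation vector about the tool's x, y, z in rad. In form: tx ty tz rx ry rz; .... A call has 1 to 10 rows; each row is the pose to reach, as a shift and turn from the pose commanded when the call began, along the tool's axes at that moment; what a row does not reach only later rows make up. A row lasts 1/10 s, in which the tool goes at most 50 mm and 8.59 degrees, less where a joint would pass 70% of its speed; a pose out of reach is approached as far as the arm can. A call with a gripper value outside its range is refused whole. OPENING is the closure, from -1 (fully open) to 1 (shut), set as the call begins (- or left out, the last holds). The fingers move at their own pace and stop on an object; FORCE is the grip in N (left out, the last holds). Time passes only in rows, so rows that repeat a pose let the fingers close. It gives the time, the measured TCP pose, the force and the opening at its end, in the units of the state.
- telemetry.get_state(): the state, without advancing time (a new reading comes with each control period).
- vision.capture(name): name is "scene" or "top" or "wrist"; returns the picture (420x560x3 uint8, blue, green, red); there is no depth.
- vision.camera_params(name): a dict with "intrinsics" (3x3 intrinsics, pixels), "D" ([k1, k2, p1, p2, k3] as OpenCV has them; the pictures are not rectified), "R" (3x3) and "t" (3): a world point X has camera coordinates R X + t; the wrist camera has in their place "T_tool_cam" (4x4, takes a point from camera to tool coordinates, whose origin is the TCP and whose axes are the tool frame's). Camera axes: x right, y down, z forward; pixel columns grow to the right and rows downward; lengths in m; the calibration is good to about 2 mm. A picture is of the moment at which its call begins: read the wrist's pose just before it. camera_params takes no time and is no camera call.
- close_job(): hands the job in, once; it reports no verdict.
The state is a dict: "time_s": time; "q": joint angles; "joint_vel": joint speeds; "joint_efforts": joint torques, N m; "position": TCP position; "tcp_rot": TCP orientation; "wrist_force": force on the tool from outside, world axes, zero at the start; "torque": the same for the moment, N m; "gripper_width": opening from 0.0 (shut) to 1.0 (fully open).
Only numpy, scipy, OpenCV 4.12 (cv2) and the standard library are available. Lean on these libraries where they do the work, as an engineer would, in place of code of your own. Each camera call takes 0.05 s, during which the arm holds its last target.

TASK

Post the small sealed sample case lying in the feed tray into the evidence deposit box: with one fingertip push the flap's long handle bar aside and hold the flap up, while the other fingertip pushes the case along the tray under the flap until it lies completely behind it; then let the flap spring fully shut and move clear. Slide the case, do not lift or tip it, and leave the other things on the desk where they stand.

Things in the scene. Friction and masses are not known exactly. Their poses are not given: they have to be found in the camera images.
- chute: Fixed grey steel deposit box with a straight aluminium feed tray. Origin: on the desk under the middle of the shut flap; x runs along the tray into the box, y left as seen looking in, z up; all mm below are in this frame. Tray floor top z 3, from x -150 on; lane 34 wide (y -17 to 17) between rails 3 thick, tops at z 9, x -150 to -4. Beside the rails only bare desk, out to y 100 and -100.
- throat (a point): Point on the lane floor 20 mm behind the flap (chute x 20, z 3). Here the lane goes on between walls 3 thick, tops at z 24, and is open from above as far as x 38, so a finger can follow the case in; from x 38 it is roofed (roof top z 39, clear height 33); the passage ends at x 188.
- box_front (a point): Middle of the upper front edge of the box proper (chute x 60, z 70). The box spans x 60 to 200, y -75 to 75, 74 high; its carrying handle on top reaches z 96.
- hinge (a point): Point on the flap's hinge axis at the flap (chute x 0, y 30, z 8). The axis is parallel to the tray. The bearing block stands at x 9 to 19, y 25 to 35, z up to 16, on a base plate 3 high that reaches to y 42; farther left it is bare desk up to x 60.
- flap (a joint): Flap angle, rad: 0 = shut, grows as the flap swings up and over to +y, stop at 1.6. Steel plate 4 thick at x 0; shut it bars the lane from y 30 to -17, z 6 to 16, and pushing along the tray does not open it. At 1.3 or more it stands up beside the lane, y 15 to 38, tip at z 56. A spring (1 to 3 N at the handle bar) shuts it; at 1.4 rad a level push of some 5 N on the bar holds it.
- handle (a point): Point on the axis of the flap's handle bar, a straight polished steel rod 8 in diameter, parallel to the tray and above it, from x -150 to x 31, where a crank joins it to the hinge; this point is at x -60. Shut, the bar is at y 8, z 43. Pushed to +y it swings on a 41 mm radius about the hinge and opens the flap (at 1.4 rad: y 60, z 35; at most z 49). A finger slides easily along it.
- handle_end (a point): Free end of the same handle bar (chute x -150), a dark ball 12 mm in diameter.
- case: Sealed sample case, black plastic with a grey seam and a paper label, 60 long (its x, along the tray) x 30 wide x 26 high, about 80 g, loose in the feed tray before the flap. Origin: centre of its underside. It is fully in when its rear end is past the back of the flap plate: origin beyond chute x 34.
- jar: Bystander: amber glass jar, 90 diameter, 130 high, origin at centre of underside.
- bottle: Bystander: glass bottle, 64 diameter, 210 high, origin at centre of underside.
- vial: Bystander: small amber bottle, 36 diameter, 75 high, origin at centre of underside.
- beacon: Bystander: rotating-beacon lamp with a blue dome, 96 diameter, 103 high, origin at centre of underside.
- torch: Bystander: black torch lying down, about 135 long, head 36 diameter, origin under its middle.
- screwdriver: Bystander: screwdriver lying on the desk.
- mug: Bystander: white mug, 80 diameter, 95 high, origin at centre of underside.
Mind the look-alikes: they are no part of the job. Leave any red look-alike of the case alone.

How it is judged:
On the way, in this order (a step that is already met when the one before it is completed fails the run):
1. a fingertip holds the flap open, the case still in front of it (contact force between the fingers and flap above 0.2 N and value of joint flap above 0.9 rad and x of case in the frame of chute below -0.025 m), for 0.1 s.
2. the case slides under the flap while a finger holds it open (contact force between the fingers and flap above 0.2 N and value of joint flap above 0.7 rad and x of case in the frame of chute between -0.02 and 0.034 m), for 0.05 s.
At the end, for the whole second after the job is handed in: The case lies flat and at rest in the passage wholly behind the flap (its origin over 34 mm past the flap plane), and the flap is shut to within 0.06 rad (x of case in the frame of chute between 0.034 and 0.16 m and y of case in the frame of chute between -0.02 and 0.02 m and height (world z) of case below 0.008 m and angle between case's own z axis and vertical below 0.1 rad and value of joint flap below 0.06 rad and linear speed of case below 0.01 m/s); the robot touches nothing.
It fails at once if the case is lifted or tipped (over 10 mm up, or over 0.35 rad) (height (world z) of case above 0.013 m or angle between case's own z axis and vertical above 0.35 rad).
It fails at once if a bystander is moved more than 30 mm or lifted (distance of any of jar, bottle, vial, beacon, torch, screwdriver, mug from where it was at the start of the episode above 0.03 m).
It also fails if it takes over 45 s, if anything falls off the work surface, if the arm or the gripper's body presses on something with over 40 N, if the wrist force passes 120 N, or if a joint passes its speed limit or range.

## Working session

There is one attempt and no reset: what is moved stays moved. The work goes in short steps, Python scripts to look and compute and a shell command to move; the robot and the scene stay as the last step left them, time stands still between calls to the robot, and variables do not carry over. Pictures are saved under pics/ and viewed, and the job is handed in when it is done.

```bash
ls; mkdir -p pics; python3 - <<'E'
from station import telemetry, vision, r
import cv2
s=telemetry.get_state();print(s)
print(r.pinch_z)
for n in ("scene","top","wrist"):
    cv2.imwrite(f"pics/{n}0.png",vision.capture(n)); print(n,vision.camera_params(n))
E
```

```text
pics
{'time_s': 0.0, 'q': array([ 9.69725562e-01,  2.91249033e-01, -1.54144722e-01,  1.12669426e+00,
        1.52859223e-06,  1.43149207e+00]), 'joint_vel': array([ 1.41027214e-03, -3.94566355e-04,  4.48544468e-06,  4.78130572e-04,
       -1.51424972e-03, -1.21678584e-03]), 'joint_efforts': array([-1.06095031e-03, -5.37139177e+01,  3.31379664e+01,  1.57858251e-02,
       -2.79723617e-04,  5.34304274e-05]), 'position': array([0.2336477 , 0.46964585, 0.23074167]), 'tcp_rot': array([-3.14141178e+00,  1.27896591e-03,  1.10902994e+00]), 'wrist_force': array([-0.24890754,  0.35850983,  0.66156157]), 'torque': array([ 0.01988493,  0.02026874, -0.0022867 ]), 'gripper_width': 1.0015556990606926}
-0.0187
scene {'intrinsics': array([[534.36464021,   0.        , 278.14730441],
       [  0.        , 534.36464021, 209.7058739 ],
       [  0.        ,   0.        ,   1.        ]]), 'D': array([-0.0896043,  0.       ,  0.       ,  0.       ,  0.       ]), 'R': array([[ 0.08900005,  0.99596483,  0.011535  ],
       [ 0.74388932, -0.0587643 , -0.66571423],
       [-0.66235012,  0.06782936, -0.74611762
[... 425 characters left out ...]
273761, -0.01429102, -0.98656588]]), 't': array([-0.02748174,  0.55255169,  1.39354584])}
wrist {'intrinsics': array([[306.11051122,   0.        , 275.61996893],
       [  0.        , 306.11051122, 215.22697283],
       [  0.        ,   0.        ,   1.        ]]), 'D': array([-0.05988881,  0.        ,  0.        ,  0.        ,  0.        ]), 'T_tool_cam': array([[ 9.99999854e-01, -1.67614731e-04, -5.13181875e-04,
         3.33496811e-04],
       [ 3.24231876e-04,  9.46515832e-01,  3.22657210e-01,
        -8.29748508e-02],
       [ 4.31652668e-04, -3.22657330e-01,  9.46515748e-01,
        -1.43169192e-01],
       [ 0.00000000e+00,  0.00000000e+00,  0.00000000e+00,
         1.00000000e+00]])}
```

View pics/scene0.png

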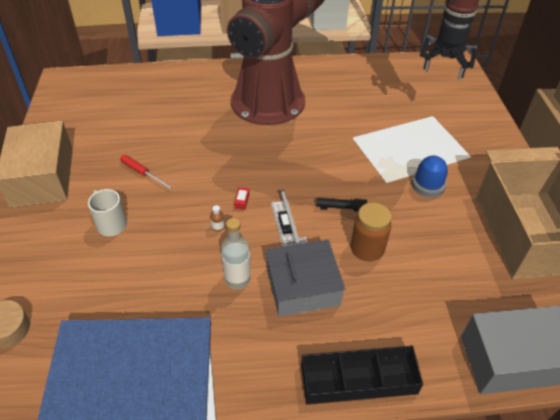

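View pics/top0.png

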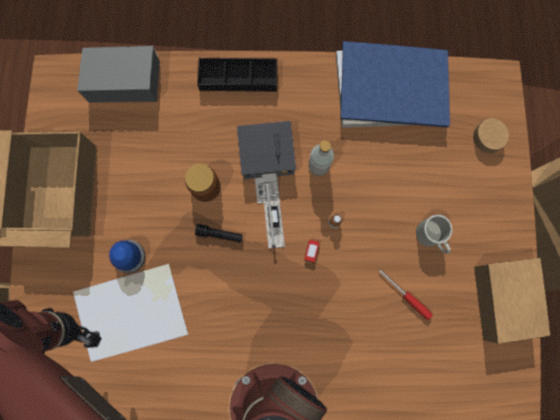

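View pics/wrist0.png

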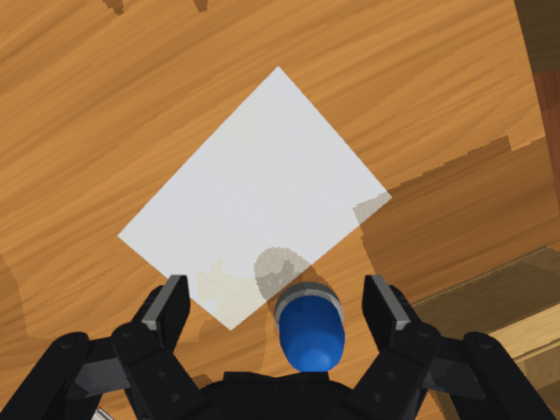

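The chute stands ahead of the robot: tray at top-view (262–285, 180–262), box at (240–295, 122–178). The red look-alike is at (313,250). I'll zoom in next.

```bash
python3 - <<'E'
import cv2
a=cv2.imread("pics/top0.png")[115:275,220:330]
cv2.imwrite("pics/topz.png",cv2.resize(a[50:],None,fx=5,fy=5,interpolation=cv2.INTER_CUBIC))
a=cv2.imread("pics/scene0.png")[180:320,225:365]
cv2.imwrite("pics/scenez.png",cv2.resize(a,None,fx=4.2,fy=4.2,interpolation=cv2.INTER_CUBIC))
E
```

```text
(no output)
```

View pics/topz.png

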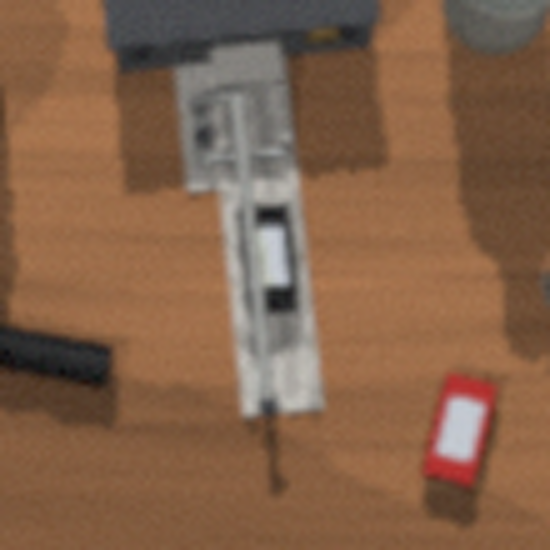

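View pics/scenez.png

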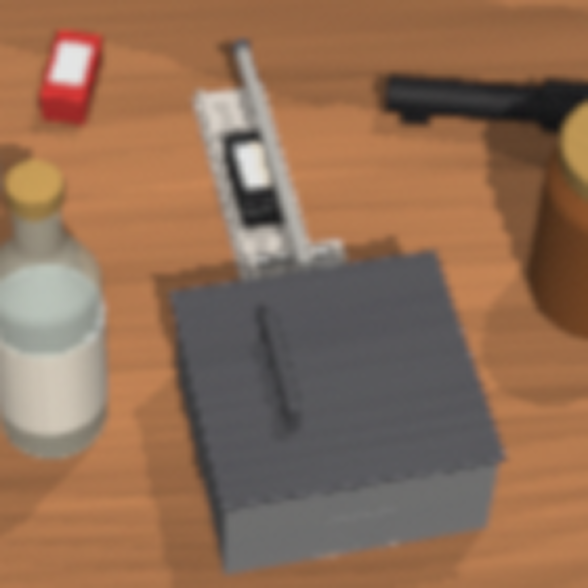

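```bash
cat > h.py <<'E'
import numpy as np, cv2
from scipy.optimize import least_squares
from station import telemetry, vision
def Rz(a): c,s=np.cos(a),np.sin(a); return np.array([[c,-s,0],[s,c,0],[0,0,1]])
def c2w(p,P): return (Rz(p[2])@np.atleast_2d(P).T).T+[p[0],p[1],0]
def w2c(p,X): return (Rz(-p[2])@(np.atleast_2d(X)-[p[0],p[1],0]).T).T
def RT(cam,state=None):
    k=vision.camera_params(cam)
    if 'R' in k: return k,np.array(k['R']),np.array(k['t'])
    s=state; a,b,c=s['tcp_rot']
    from scipy.spatial.transform import Rotation as Ro
    T=np.eye(4);T[:3,:3]=Ro.from_euler('xyz',[a,b,c]).as_matrix();T[:3,3]=s['position']
    M=np.linalg.inv(T@np.array(k['T_tool_cam']));return k,M[:3,:3],M[:3,3]
def proj(cam,X,state=None):
    k,R,t=RT(cam,state)
    return cv2.projectPoints(np.array(X,float).reshape(-1,1,3),cv2.Rodrigues(R)[0],t,k['intrinsics'],k['D'])[0].reshape(-1,2)
def ray(cam,uv,z,state=None):
    k,R,t=RT(cam,state)
    n=cv2.undistortPoints(np.array(uv,float).reshape(-1,1,2),k['intrinsics'],k['D']).reshape(-1,2)
    d=np.c_[n,np.ones(len(n))]@R; C=-R.T@t
    return C+d*((z-C[2])/d[:,2])[:,None]
E
python3 - <<'E'
from h import *
top=lambda u,v:(u/5+220,v/5+165)
sc=lambda u,v:(u/4.2+225,v/4.2+180)
obs=[("top",(-150,20,5),top(243,415)),("top",(-150,-20,5),top(322,408)),("top",(-150,8,43),top(268,406)),
("top",(60,75,74),top(110,47)),("top",(60,-75,74),top(380,22)),
("scene",(-150,8,43),sc(238,47)),("scene",(60,-75,74),sc(172,292)),("scene",(60,75,74),sc(437,252)),("scene",(200,75,74),sc(500,460)),("scene",(200,-75,74),sc(225,515))]
def f(p):
    return np.concatenate([proj(c,c2w(p,np.array(P)/1000))[0]-uv for c,P,uv in obs])
s=least_squares(f,[.5,0,0],x_scale=[.1,.1,.1],loss='soft_l1')
print(s.x,f(s.x).reshape(-1,2).round(1))
p=s.x
print("case", w2c(p,ray("top",[top(272,207),top(281,307)],.029))*1000)
print("ball",w2c(p,ray("top",[top(268,406)],.043))*1000)
E
```

```text
[0.60482305 0.01370495 0.11982395] [[ 0.7 -0.6]
 [-1.4 -0.7]
 [-0.2 -0.5]
 [-0.5 -1. ]
 [-1.7 -1.7]
 [-0.3 -0.5]
 [ 0.1 -0.1]
 [-1.9 -0.4]
 [-0.4 -2.1]
 [-0.3 -3.6]]
case [[-36.3459823   -7.56696684  29.        ]
 [-94.57488283  -6.2755189   29.        ]]
ball [[-151.49293742    7.47641478   43.        ]]
```

```bash
cat >> h.py <<'E'
from scipy.spatial.transform import Rotation as Ro
def goal(p,cx,cy,z,yaw_off=0.0,s=None):
    "rows to put TCP at chute (mm) cx,cy,z, tool x along chute +y, pointing down"
    s=s or telemetry.get_state()
    R0=Ro.from_euler('xyz',s['tcp_rot']); Rg=Ro.from_euler('xyz',[np.pi,0,p[2]+np.pi/2+yaw_off])
    X=c2w(p,np.array([cx,cy,z])/1000)[0]
    print("target",X.round(4),"shift",(R0.inv().apply(X-s['position'])*1000).round(1),"rot",(R0.inv()*Rg).as_rotvec().round(4))
E
python3 - <<'E'
from h import *
p=[0.6048,.0137,.1198]
for n,uv,z in [("red",(313,252),.02),("vial",(337,220),.05),("bottle",(321,150),.15),("torchtail",(241,238),.02),("jar",(200,180),.13),("drv",(380,273),.01)]:
    print(n,(w2c(p,ray("top",[uv],z))*1000).round(0))
goal(p,-115,-39,150)
E
```

```text
red [[-178. -103.   20.]]
vial [[ -98. -179.   50.]]
bottle [[  82. -147.  150.]]
torchtail [[-116.   98.   20.]]
jar [[ 40. 186. 130.]]
drv [[-260. -289.   10.]]
target [ 0.4953 -0.0388  0.15  ] shift [-338.6  460.7   81.1] rot [-4.000e-04  9.000e-04 -5.816e-01]
```

```bash
python3 -m crank '-338 460 30 0 0 -0.582;-338 460 30 0 0 -0.582;-338 460 30 0 0 -0.582;-338 460 30 0 0 -0.582;-338 460 30 0 0 -0.582;-338 460 30 0 0 -0.582;-338 460 30 0 0 -0.582;-338 460 30 0 0 -0.582;-338 460 30 0 0 -0.582;-338 460 30 0 0 -0.582' 0.1 30; python3 -m crank '0 0 0 0 0 0;0 0 0 0 0 0'; python3 - <<'E'
from h import *
s=telemetry.get_state();print(s)
cv2.imwrite("pics/w1.png",vision.capture("wrist"))
E
```

```text
time_s: 1.15
position: [0.4524, 0.045, 0.2063]
tcp_rot: [3.141, -0.0, 1.691]
wrist_force: [0.5, -0.1, 0.2]
gripper_width: 0.451
time_s: 1.35
position: [0.4518, 0.0461, 0.206]
tcp_rot: [-3.141, -0.0, 1.688]
wrist_force: [1.0, 1.4, -0.3]
gripper_width: 0.455
{'time_s': 1.35, 'q': array([-5.97837319e-02,  1.75141683e-01, -3.74980897e-01,  1.02170518e+00,
        2.14081317e-04, -1.77031378e-01]), 'joint_vel': array([ 0.05351576, -0.01550522, -0.01520257,  0.00673658,  0.00463163,
        0.00794391]), 'joint_efforts': array([ -2.32894823, -43.63160133,  32.6769805 ,  -0.31174399,
        -0.16709443,  -0.17913757]), 'position': array([0.45183859, 0.04605513, 0.20596495]), 'tcp_rot': array([-3.14061504e+00, -3.92378812e-04,  1.68804367e+00]), 'wrist_force': array([ 1.0167035 ,  1.42603258, -0.26573043]), 'torque': array([-0.04856487,  0.02392808, -0.02378303]), 'gripper_width': 0.4545277367909403}
```

View pics/w1.png

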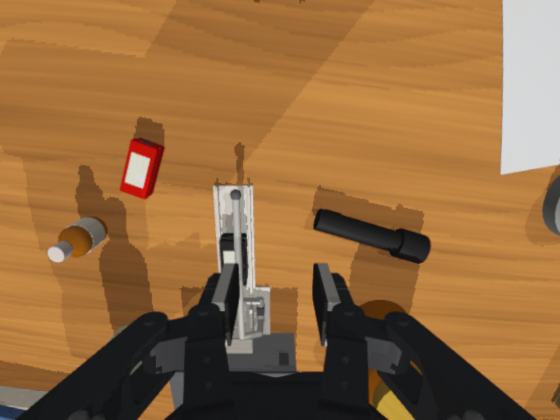

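The wrist view shows the tray at (213–270, 183–290), the ball at (236,194), and the case partly under the left finger. I'll zoom in to refine the pose.

```bash
python3 - <<'E'
import cv2
a=cv2.imread("pics/w1.png")[170:380,170:310]
cv2.imwrite("pics/w1z.png",cv2.resize(a,None,fx=4,fy=4,interpolation=cv2.INTER_CUBIC)[:600])
E
```

```text
(no output)
```

View pics/w1z.png

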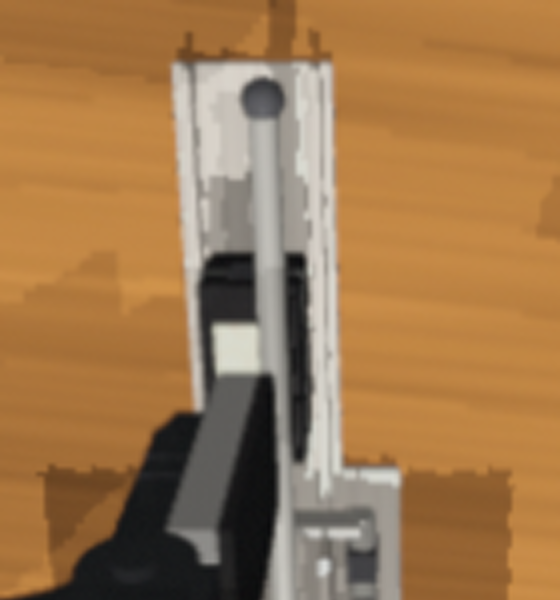

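```bash
python3 - <<'E'
from h import *
s=dict(position=[0.45183859, 0.04605513, 0.20596495],tcp_rot=[-3.14061504e+00, -3.92378812e-04,  1.68804367e+00])
wz=lambda u,v:(u/4+170,v/4+170)
obs=[((-150,8,43),wz(263,99)),((-150,-20,9),wz(175,63)),((-150,20,9),wz(331,62)),((-4,20,9),wz(338,468))]
obs=obs[:3]
f=lambda p:np.concatenate([proj("wrist",c2w(p,np.array(P)/1000),s)[0]-uv for P,uv in obs])
def g(p): return np.r_[f(p),(p[2]-.12)*100]
q=least_squares(g,[.6,.01,.12]).x;print(q,f(q).reshape(-1,2).round(2))
print("origin shift vs top:",w2c([0.6048,.0137,.1198],[[q[0],q[1],0]])*1000)
for uv,z in [((338,468),.003),((400,468),.003),((345,520),.012),((180,250),.009),((190,360),.009),((338,350),.009),((288,560),.043),((263,99),.043)]:
    print(uv,(w2c(q,ray("wrist",[wz(*uv)],z,s))*1000).round(1))
for z,v in ((3,258),(29,285),(29,258)): print("case",(w2c(q,ray("wrist",[wz(205,v),wz(306,v)],z/1000,s))*1000).round(1))
E
```

```text
[0.6042987  0.01542676 0.11916047] [[ 0.54 -1.02]
 [ 1.7   0.46]
 [-2.28  0.59]]
origin shift vs top: [[-0.29133218  1.77429589  0.        ]]
(338, 468) [[-14.2  20.8   3. ]]
(400, 468) [[-14.2  41.    3. ]]
(345, 520) [[-0.4 23.3 12. ]]
(180, 250) [[-93.2 -24.2   9. ]]
(190, 360) [[-56.5 -23.6   9. ]]
(338, 350) [[-59.9  22.4   9. ]]
(288, 560) [[-7.5  8.3 43. ]]
(263, 99) [[-148.9    7.4   43. ]]
case [[-88.1 -18.    3. ]
 [-88.1  12.9   3. ]]
case [[-90.5 -13.5  29. ]
 [-90.5  15.3  29. ]]
case [[-98.8 -13.   29. ]
 [-98.8  15.6  29. ]]
```

```bash
echo 'P=[0.6043,0.0150,0.1194]' >> h.py; python3 - <<'E'
from h import *
s=telemetry.get_state(); print((w2c(P,[s['position']])*1000).round(1))
goal(P,-118,-42,80)
E
```

```text
[[-148.    50.1  206.1]]
target [ 0.4921 -0.0408  0.08  ] shift [-92.1  30.1 126. ] rot [-0.001  -0.0005 -0.0002]
```

```bash
python3 -m crank '-46 15 0 0 0 0;-92 30 0 0 0 0;-92 30 40 0 0 0;-92 30 80 0 0 0;-92 30 110 0 0 0;-92 30 126 0 0 0;-92 30 126 0 0 0'; python3 - <<'E'
from h import *
s=telemetry.get_state();print((w2c(P,[s['position']])*1000).round(1),s['tcp_rot'])
cv2.imwrite("pics/w2.png",vision.capture("wrist"))
a=vision.capture("top")[165:275,220:330]
cv2.imwrite("pics/t2.png",cv2.resize(a,None,fx=5,fy=5,interpolation=cv2.INTER_CUBIC))
E
```

```text
time_s: 2.1
position: [0.4906, -0.0386, 0.0785]
tcp_rot: [-3.137, -0.002, 1.693]
wrist_force: [-0.5, 0.1, 0.9]
gripper_width: 0.447
[[-119.3  -39.7   78.5]] [-3.13747492e+00 -1.71569902e-03  1.69340403e+00]
```

View pics/w2.png

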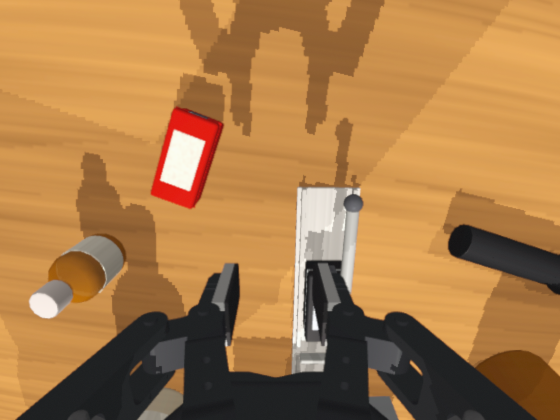

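View pics/t2.png

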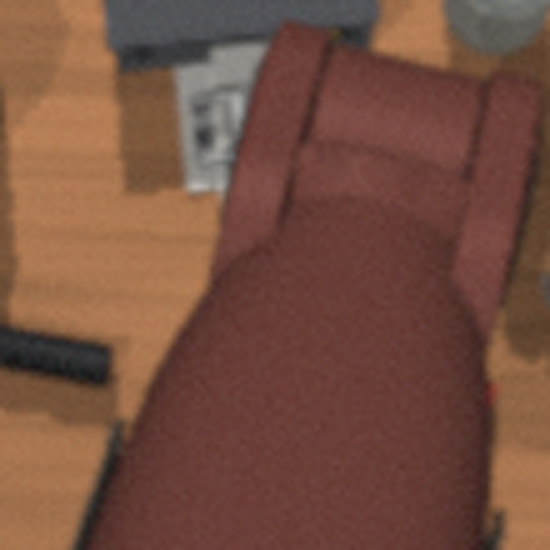

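```bash
python3 - <<'E'
from h import *
T=np.array(vision.camera_params("wrist")['T_tool_cam']);k=vision.camera_params("wrist");M=np.linalg.inv(T)
a=cv2.imread("pics/w2.png")
for x in (-34,-19,19,34):
  for y in (-11,11):
    for z in (0,-23,-45):
      u=cv2.projectPoints(np.array([[[x,y,z]]])/1000.,cv2.Rodrigues(M[:3,:3])[0],M[:3,3],k['intrinsics'],k['D'])[0].ravel()
      print(x,y,z,u.round()); cv2.circle(a,tuple(int(v) for v in u),2,{0:(0,255,0),-23:(255,0,255),-45:(0,255,255)}[z],-1)
cv2.imwrite("pics/w2z.png",cv2.resize(a[220:420,130:430],None,fx=2.6,fy=2.6))
E
```

```text
-34 -11 0 [210. 257.]
-34 -11 -23 [200. 280.]
-34 -11 -45 [186. 310.]
-34 11 0 [213. 293.]
-34 11 -23 [204. 320.]
-34 11 -45 [192. 355.]
-19 -11 0 [239. 257.]
-19 -11 -23 [233. 280.]
-19 -11 -45 [225. 310.]
-19 11 0 [240. 294.]
-19 11 -23 [235. 321.]
-19 11 -45 [229. 355.]
19 -11 0 [312. 257.]
19 -11 -23 [318. 280.]
19 -11 -45 [325. 310.]
19 11 0 [310. 294.]
19 11 -23 [315. 321.]
19 11 -45 [322. 355.]
34 -11 0 [341. 257.]
34 -11 -23 [351. 280.]
34 -11 -45 [364. 310.]
34 11 0 [338. 293.]
34 11 -23 [347. 321.]
34 11 -45 [358. 355.]
```

View pics/w2z.png

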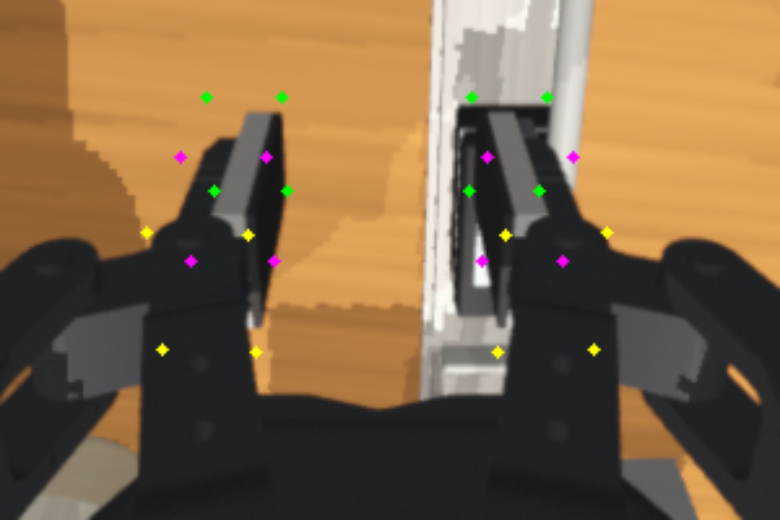

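```bash
python3 - <<'E'
from h import *
goal(P,-118,-42,20)
E
python3 -m crank '-1 1 20 -0.004 0 0;-2 1 40 -0.004 0 0;-2 1 58 -0.004 0 0;-2 1 58 -0.004 0 0'
python3 - <<'E'
from h import *
s=telemetry.get_state();print((w2c(P,[s['position']])*1000).round(1),s['tcp_rot'])
cv2.imwrite("pics/w3.png",vision.capture("wrist"))
goal(P,-118,26,20)
E
```

```text
target [ 0.4921 -0.0408  0.02  ] shift [-1.2 -0.7 60.9] rot [-0.0001 -0.0002  0.0027]
time_s: 2.6
position: [0.4934, -0.0419, 0.022]
tcp_rot: [3.139, -0.0, 1.692]
wrist_force: [0.1, 0.4, 0.1]
gripper_width: 0.453
[[-116.9  -43.3   22. ]] [ 3.13868585e+00 -4.17262269e-04  1.69180327e+00]
target [0.484  0.0268 0.02  ] shift [69.6 -1.6  3. ] rot [ 0.004  -0.0001  0.0015]
```

View pics/w3.png

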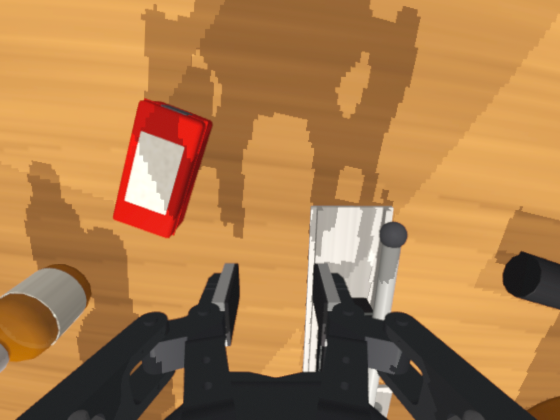

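```bash
python3 -m crank '6 0 0 0.004 0 0;12 0 0 0.004 0 0;18 0 0 0.004 0 0;24 0 0 0.004 0 0;30 0 0 0.004 0 0;36 -1 0 0.004 0 0;42 -1 0 0.004 0 0;48 -1 0 0.004 0 0;54 -1 0 0.004 0 0;59 -1 0 0.004 0 0'
python3 -m crank '0 0 0 0 0 0;0 0 0 0 0 0'
python3 - <<'E'
from h import *
s=telemetry.get_state();print((w2c(P,[s['position']])*1000).round(1),s['tcp_rot'],s['wrist_force'])
cv2.imwrite("pics/w4.png",vision.capture("wrist"))
E
```

```text
time_s: 3.65
position: [0.4855, 0.0163, 0.0222]
tcp_rot: [-3.141, 0.0, 1.691]
wrist_force: [0.2, -2.8, -2.1]
gripper_width: 0.45
time_s: 3.85
position: [0.4858, 0.0161, 0.0223]
tcp_rot: [-3.141, -0.0, 1.691]
wrist_force: [-0.3, -2.1, 0.6]
gripper_width: 0.452
[[-117.6   15.2   22.3]] [-3.14142972e+00 -1.77187138e-04  1.69133485e+00] [-0.31778924 -2.05330747  0.62822056]
```

View pics/w4.png

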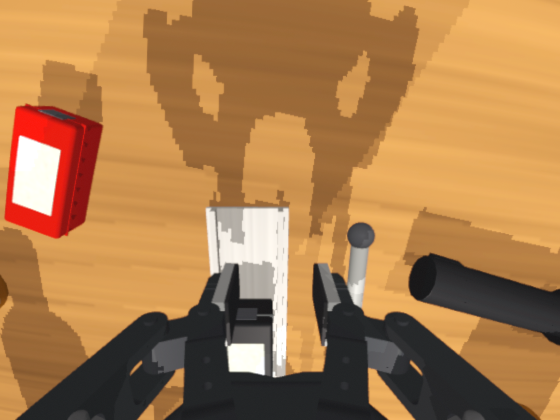

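```bash
cat >> h.py <<'E'
def flap(uv,s,cam="wrist"):
    def pt(th): a=np.arctan2(35,-22)-th; return np.array([-150,30+41.3*np.cos(a),8+41.3*np.sin(a)])
    f=lambda v: proj(cam,c2w(P,pt(v[0])/1000),s)[0]-uv
    q=least_squares(f,[.8]); print("flap",q.x,"bar y,z",pt(q.x[0])[1:].round(1),"res",f(q.x).round(1))
E
python3 - <<'E'
from h import *
s=telemetry.get_state()
flap((361,236),s)
for uv in ((207,209),(288,209)): print((w2c(P,ray("wrist",[uv],.009,s))*1000).round(1))
for uv in ((233,300),(272,300),(272,322)): print("case",(w2c(P,ray("wrist",[uv],.029,s))*1000).round(1),(w2c(P,ray("wrist",[uv],.003,s))*1000).round(1))
E
```

```text
flap [1.12378] bar y,z [52.  42.9] res [-0.6 -2.1]
[[-150.5  -21.7    9. ]]
[[-150.5   21.8    9. ]]
case [[-106.9   -7.1   29. ]] [[-89.1 -11.3   3. ]]
case [[-107.    13.3   29. ]] [[-89.2  13.    3. ]]
case [[-93.   13.3  29. ]] [[-72.6  12.9   3. ]]
```

```bash
python3 -m crank '4 0 0 0 0 0;8 0 0 0 0 0;10 0 2 0 0 0;10 0 5 0 0 0;10 0 8 0 0 0;10 0 8 0 0 0;10 0 8 0 0 0'
python3 - <<'E'
from h import *
s=telemetry.get_state();print((w2c(P,[s['position']])*1000).round(1),s['tcp_rot'],s['wrist_force'])
cv2.imwrite("pics/w5.png",vision.capture("wrist"))
E
```

```text
time_s: 4.6
position: [0.4846, 0.0257, 0.0142]
tcp_rot: [-3.141, 0.0, 1.691]
wrist_force: [1.3, -3.2, 0.3]
gripper_width: 0.454
[[-117.5   24.9   14.2]] [-3.14137379e+00  8.18226281e-05  1.69089324e+00] [ 1.28396109 -3.22751434  0.28342917]
```

View pics/w5.png

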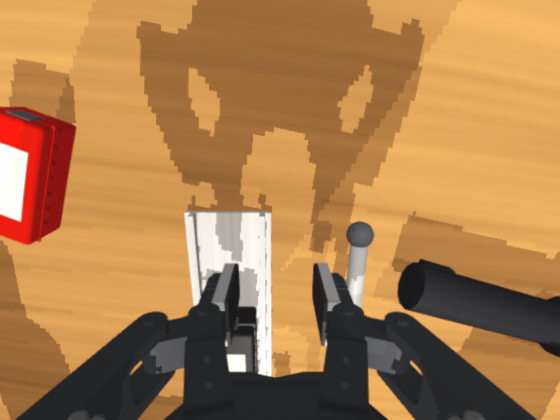

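```bash
python3 - <<'E'
from h import *
s=telemetry.get_state()
flap((360,235),s)
for uv in ((185,213),(271,213)): print((w2c(P,ray("wrist",[uv],.009,s))*1000).round(1))
goal(P,-60,24.5,14)
goal(P,-0,24.5,14)
E
```

```text
flap [1.42628864] bar y,z [61.4 34.8] res [-0.7 -1.1]
[[-150.9  -21.5    9. ]]
[[-151.    22.7    9. ]]
target [0.5418 0.0322 0.014 ] shift [-0.5 57.5  0.3] rot [-0.0002  0.0002  0.0007]
target [0.6014 0.0393 0.014 ] shift [ -0.5 117.5   0.3] rot [-0.0002  0.0002  0.0007]
```

```bash
python3 -m crank '0 6 0 0 0 0;0 12 0 0 0 0;0 18 0 0 0 0;0 24 0 0 0 0;0 30 0 0 0 0;0 36 0 0 0 0;0 42 0 0 0 0;0 48 0 0 0 0;0 53 0 0 0 0;0 57 0 0 0 0'
python3 - <<'E'
from h import *
s=telemetry.get_state();print((w2c(P,[s['position']])*1000).round(1),s['tcp_rot'],s['wrist_force'])
cv2.imwrite("pics/w6.png",vision.capture("wrist"))
a=vision.capture("scene")[160:330,225:375]
cv2.imwrite("pics/s6.png",cv2.resize(a,None,fx=3.5,fy=3.5,interpolation=cv2.INTER_CUBIC))
E
```

```text
time_s: 5.65
position: [0.5416, 0.0328, 0.0142]
tcp_rot: [-3.141, -0.0, 1.691]
wrist_force: [-1.0, -3.4, 0.6]
gripper_width: 0.448
[[-60.2  25.1  14.2]] [-3.14140535e+00 -5.64679798e-05  1.69105656e+00] [-0.98465069 -3.3643163   0.61793253]
```

View pics/w6.png

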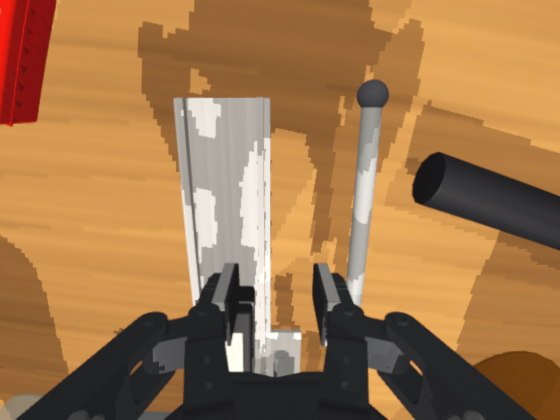

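View pics/s6.png

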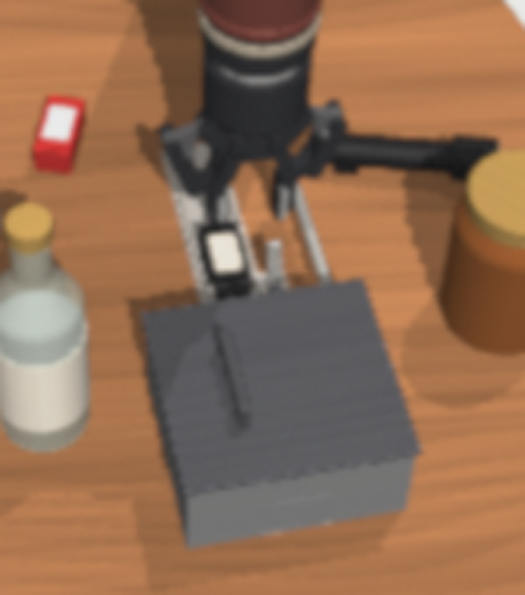

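```bash
python3 - <<'E'
from h import *
s=telemetry.get_state()
flap((372,95),s)
E
python3 -m crank '0 6 0 0 0 0;0 12 0 0 0 0;0 18 0 0 0 0;0 24 0 0 0 0;0 30 0 0 0 0;0 35 0 0 0 0;0 40 0 0 0 0'
python3 - <<'E'
from h import *
s=telemetry.get_state();print((w2c(P,[s['position']])*1000).round(1),s['tcp_rot'],s['wrist_force'])
cv2.imwrite("pics/w7.png",vision.capture("wrist"))
a=vision.capture("scene")[160:330,225:375]
cv2.imwrite("pics/s7.png",cv2.resize(a,None,fx=3.5,fy=3.5,interpolation=cv2.INTER_CUBIC))
E
```

```text
flap [1.44165335] bar y,z [61.8 34.3] res [ 0.6 -4. ]
time_s: 6.45
position: [0.5813, 0.0376, 0.0143]
tcp_rot: [-3.141, -0.0, 1.691]
wrist_force: [-1.6, -3.9, 1.3]
gripper_width: 0.454
[[-20.1  25.1  14.3]] [-3.14143291e+00 -1.00206127e-05  1.69105461e+00] [-1.62839234 -3.90233867  1.29237287]
```

View pics/w7.png

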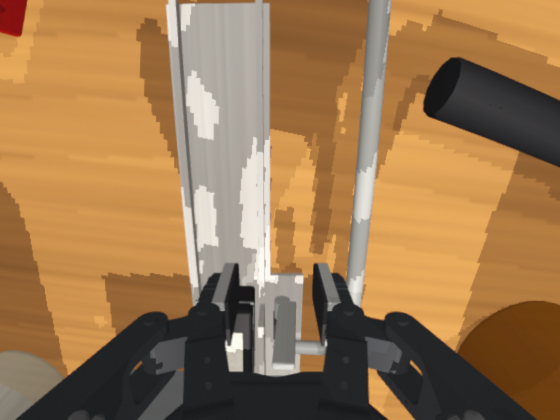

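View pics/s7.png

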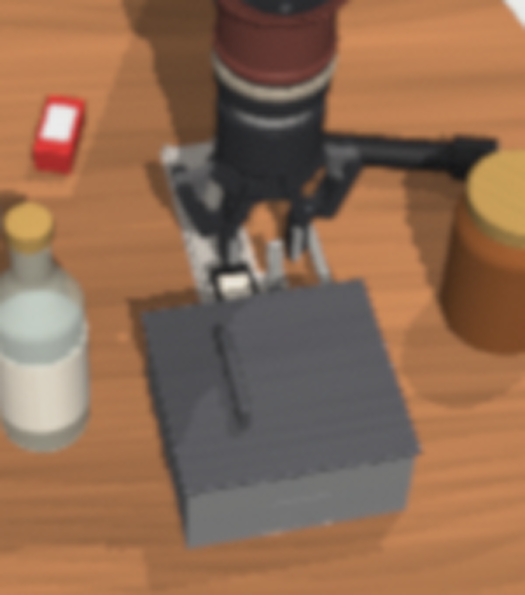

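```bash
python3 - <<'E'
from h import *
s=telemetry.get_state()
print((w2c(P,ray("wrist",[(246,287)],.003,s))*1000).round(1))
E
python3 -m crank '0 5 0 0 0 0;0 10 0 0 0 0;0 15 0 0 0 0;0 19 0 0 0 0;0 22 0 0 0 0;0 24 0 0 0 0;0 24 0 0 0 0'
python3 - <<'E'
from h import *
s=telemetry.get_state();print((w2c(P,[s['position']])*1000).round(1),s['tcp_rot'],s['wrist_force'])
cv2.imwrite("pics/w8.png",cv2.resize(vision.capture("wrist")[240:420,180:380],None,fx=3.3,fy=3.3))
a=vision.capture("scene")[160:330,225:375]
cv2.imwrite("pics/s8.png",cv2.resize(a,None,fx=3.5,fy=3.5,interpolation=cv2.INTER_CUBIC))
E
```

```text
[[-5.3  7.9  3. ]]
time_s: 7.25
position: [0.6052, 0.0404, 0.0143]
tcp_rot: [3.141, 0.0, 1.691]
wrist_force: [1.0, -3.5, 0.2]
gripper_width: 0.449
[[ 3.9 25.1 14.3]] [3.14113833e+00 4.39674107e-05 1.69102362e+00] [ 0.95547006 -3.4953826   0.16192811]
```

View pics/w8.png

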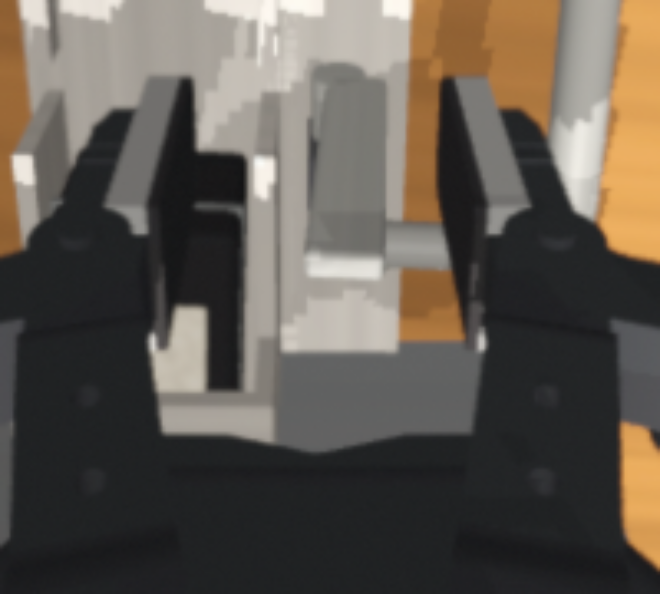

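View pics/s8.png

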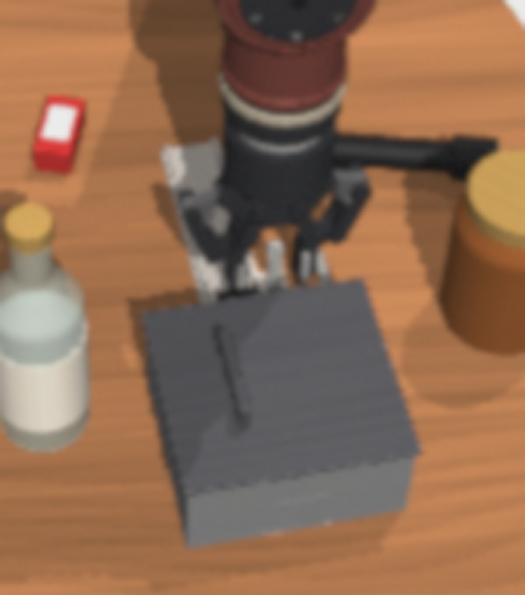

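```bash
python3 - <<'E'
from h import *
s=telemetry.get_state()
w=lambda u,v:(u/3.3+180,v/3.3+240)
for n,uv,z in (("rear bot",w(220,153),.003),("rear top",w(220,207),.029),("wall front top",w(265,157),.024),("roof edge",w(215,395),.039),("flap tip front",w(345,255),.056)):
    print(n,(w2c(P,ray("wrist",[uv],z,s))*1000).round(1))
E
```

```text
rear bot [[17.6  8.3  3. ]]
rear top [[10.7 10.9 29. ]]
wall front top [[ 5.1 17.5 24. ]]
roof edge [[37.3 10.1 39. ]]
flap tip front [[-1.3 28.8 56. ]]
```

```bash
python3 -m crank '0 -6 0 0 0 0;0 -14 0 0 0 0;0 -22 0 0 0 0;0 -30 0 0 0 0;0 -38 0 0 0 0;0 -46 0 0 0 0;0 -54 0 0 0 0;0 -62 0 0 0 0;0 -70 0 0 0 0;0 -74 0 0 0 0'
python3 -m crank '0 0 -3 0 0 0;0 0 -6 0 0 0;-6 0 -6 0 0 0;-12 0 -6 0 0 0;-18 0 -6 0 0 0;-24 0 -6 0 0 0;-30 0 -6 0 0 0;-36 0 -6 0 0 0;-42 0 -6 0 0 0;-48 0 -6 0 0 0'
python3 -m crank '-6 0 0 0 0 0;-12 0 0 0 0 0;-18 0 0 0 0 0;-20 0 0 0 0 0;-20 0 0 0 0 0;-20 0 0 0 0 0'
python3 - <<'E'
from h import *
s=telemetry.get_state();print((w2c(P,[s['position']])*1000).round(1),s['tcp_rot'],s['wrist_force'])
cv2.imwrite("pics/w9.png",vision.capture("wrist"))
E
```

```text
time_s: 8.35
position: [0.5304, 0.0314, 0.0143]
tcp_rot: [-3.141, -0.0, 1.691]
wrist_force: [2.8, -3.7, 0.4]
gripper_width: 0.453
time_s: 9.35
position: [0.537, -0.0166, 0.0202]
tcp_rot: [-3.141, -0.0, 1.691]
wrist_force: [0.1, -1.1, -0.4]
gripper_width: 0.453
time_s: 9.95
position: [0.5394, -0.0359, 0.0203]
tcp_rot: [-3.142, -0.0, 1.691]
wrist_force: [-0.3, -0.1, -0.3]
gripper_width: 0.443
[[-70.5 -42.8  20.3]] [-3.14152446e+00 -1.83598995e-04  1.69109996e+00] [-0.30510381 -0.08402389 -0.2866588 ]
```

View pics/w9.png

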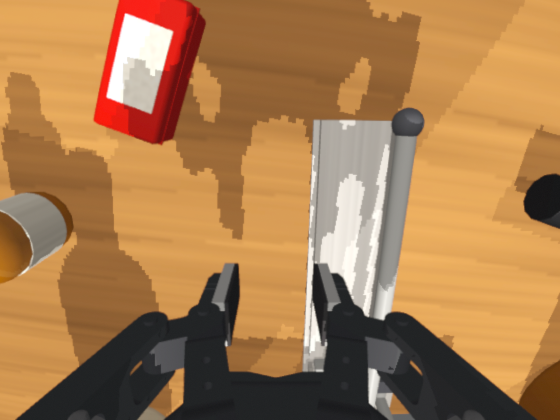

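```bash
python3 - <<'E'
from h import *
flap((408,123),telemetry.get_state())
E
python3 -m crank '0 0 -20 0 0 0;0 0 -60 0 0 0;0 0 -100 0 0 0;0 0 -140 0 0 0;0 0 -180 0 0 0;0 -40 -200 0 0 0;0 -80 -200 0 0 0;0 -80 -200 0 0 0'
python3 - <<'E'
from h import *
s=telemetry.get_state();print((w2c(P,[s['position']])*1000).round(1))
im=vision.capture("wrist");cv2.imwrite("pics/w10.png",im)
a=vision.capture("scene");cv2.imwrite("pics/s10.png",a)
E
```

```text
flap [0.00210654] bar y,z [ 8.1 43. ] res [ 0. -1.]
time_s: 10.8
position: [0.4556, -0.045, 0.2206]
tcp_rot: [-3.139, -0.001, 1.691]
wrist_force: [-0.3, -0.3, -0.2]
gripper_width: 0.453
[[-154.8  -41.9  220.6]]
```

View pics/w10.png

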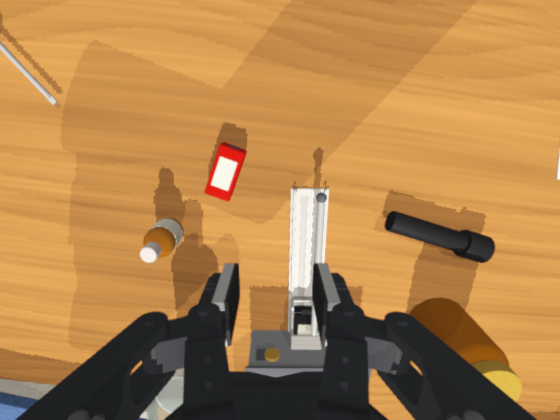

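View pics/s10.png

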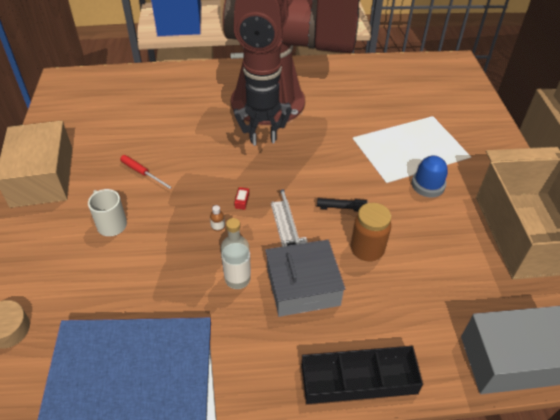

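The flap is shut and the ball is back over the tray at wrist (321,198). The case lies behind the flap at (303,318), and the bystanders haven't moved. I'll measure the case once more before handing in.

```bash
python3 - <<'E'
from h import *
s=telemetry.get_state();print(s['joint_vel'].round(3))
im=vision.capture("wrist");cv2.imwrite("pics/w11.png",cv2.resize(im[180:360,270:350],None,fx=3.3*2,fy=3.3*2,interpolation=cv2.INTER_CUBIC)[600:])
E
```

```text
[ 0.006  0.034  0.039 -0.005  0.     0.002]
```

View pics/w11.png

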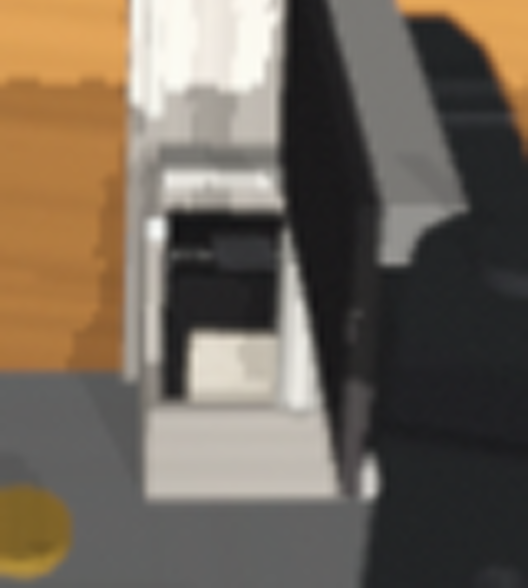

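```bash
python3 -m crank '0 0 0 0 0 0;0 0 0 0 0 0;0 0 0 0 0 0'; python3 - <<'E'
from h import *
s=telemetry.get_state();print(s['joint_vel'].round(3))
w=lambda u,v:(u/6.6+270,(600+v)/6.6+180)
for n,uv,z in (("bot",w(210,212),.003),("top",w(230,270),.029),("flap top",w(215,170),.016),("roof",w(230,405),.039)): print(n,(w2c(P,ray("wrist",[uv],z,s))*1000).round(1))
E
```

```text
time_s: 11.25
position: [0.4605, -0.0455, 0.22]
tcp_rot: [-3.141, -0.0, 1.691]
wrist_force: [0.4, 1.1, 0.5]
gripper_width: 0.454
[-0.002 -0.003 -0.004  0.001 -0.001 -0.001]
bot [[18.2 -6.5  3. ]]
top [[13.6 -4.7 29. ]]
flap top [[-0.9 -7.1 16. ]]
roof [[38.1 -4.8 39. ]]
```

```bash
python3 -c "
from station import close_job; print(close_job())"
```

```text
the job is handed in; nothing more can be done
None
```

The case is in the deposit box behind the shut flap, and I handed the job in at about 11 s of the 45 s. The hand-in reported no verdict.

**What I did:** With the jaws part-open, one fingertip pushed the handle bar aside and held the flap at about 1.43 rad. The other fingertip slid the case along the tray and under the flap. I then backed out, let the spring shut the flap and lifted clear.

**Last checks:**
- **Case:** its rear end measured 14–18 mm behind the flap plane, so its origin is at about x 45 mm; the limit is 34 mm. The rear top edge and rear bottom edge readings disagree by about 4–5 mm.
- **Flap:** its angle read about 0.00 rad.
- **Wrist force:** it never read above about 5 N at any reading. The last reading, with the arm clear above the desk, was about 1 N.
- **Bystanders:** they stand where they did, judged by eye from the scene picture, not measured.

No check failed.

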